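# Sweep the loose screw caps into the catch tray

## Robot

A 6-joint arm with a two-finger parallel gripper is mounted at the origin on the work surface. World frame = base frame: x ahead of the robot, y to its left, z up, the work surface at z = 0. Lengths are in m, angles in rad, forces in N, time in s.
With the tool pointing down it reaches from about 0.225 to 0.875 m from the base axis. Payload 3.4 kg.
Tool frame: the origin (TCP) lies on the centre line of the jaws, within the pads' length; the fingertips stand 17 mm ahead of it and the grasp point (between the pads) lies 2 mm behind it (manip.finger_overhang is the distance from the TCP to the fingertips, in m); y points along the fingers, x is the direction in which the jaws open and shut, and the axes are right-handed (so a half turn about y gives the same grasp; the last joint's range is limited). The gripper opens to 85 mm and grips with 20 to 120 N. Pads are 22 mm wide; open, the fingers measure 114 mm over their backs; the gripper's body (76 mm by 85 mm) begins 54 mm behind the grasp point. The pads swing forward as they close: fully open they stand 13 mm farther back than shut.
Start: joints at [1.213, 0.276, 1.505, -0, 1.361, -0.121], TCP at [0.135, 0.559, 0.248] pointing down, gripper open.
Joint ranges: [-2.89, 2.89], [-0.75, 2.08], [0.22, 2.7], [-1.18, 4.32], [0.11, 2.71], [-2.7, 2.7]. Speed limits (rad/s): [2.57, 2.57, 3.14, 3.14, 3.14, 3.14].

## Interface

Orientations are given as a unit quaternion [w, x, y, z].
In Python, from rig import manip gives the robot as it stands.
- The arm moves only by the tool arm_command, never from a script. Its argument "commands" is a list of rows, each a list of 3 entries, a list of its own where there are three numbers: the finger opening in cm, from 0 to 8.54, then the shift along the world's x, y, z in cm, then the turn about the world's z in rad. A call has 1 to 12 rows; each row shifts and turns the commanded pose from where the row before left it; what a row does not reach is not made up. A row lasts 1/10 s, in which the tool goes at most 50 mm and 8.59 degrees, less where a joint would pass 70% of its speed; a pose out of reach is approached as far as the arm can. A call with a gripper value outside its range is refused whole. The fingers move at their own pace and stop on an object; "grip_force" is the grip in N (left out, the last holds). Time passes only in rows, so rows that do not move let the fingers close. It gives the time, the measured TCP pose, the force and the opening at its end, in the units of the state.
- manip.get_state(): the state, without advancing time (a new reading comes with each control period).
- manip.get_image(name): name is "scene" or "top" or "wrist"; returns a dict with "pixels" (384x512x3 uint8, red, green, blue), "range_z" (384x512 float32, m along the optical axis (not along the pixel's ray), 0 where there is no reading), "intrinsics" (3x3 intrinsics, pixels), "R" (3x3) and "t" (3): a world point X has camera coordinates R X + t. Camera axes: x right, y down, z forward; pixel columns grow to the right and rows downward; lengths in m; the calibration is good to about 2 mm. A picture is of the moment at which its call begins.
- manip.sign_off(): hands the job in, once; it reports no verdict.
The state is a dict: "clock": time; "qpos": joint angles; "qd": joint speeds; "effort": joint torques, N m; "position": TCP position; "ee_rot": TCP orientation; "contact_force": force on the tool from outside, world axes, zero at the start; "moment": the same for the moment, N m; "width": finger opening in m.
Only numpy, scipy, OpenCV 4.12 (cv2) and the standard library are available. Lean on these libraries where they do the work, as an engineer would, in place of code of your own. Each camera call takes 0.05 s, during which the arm holds its last target.

## Task

Clear the fruit-sampling board: with your fingertips, gently sweep the three loose screw caps along the board and over its end, so that all three drop into the aluminium catch tray butted against that end. Only push the caps - do not pinch them, press down on them or pick them up - and leave the vials that stand among them where they are, upright.

Things in the scene. Friction and masses are not known exactly. Their poses are not given: they have to be found in the camera images.
- cap1: loose black plastic screw cap lying flat on the sorting board in the lane nearest the robot (parallel to the board's y, at about x = -95 mm on the board): a disc 32 mm in diameter and 12 mm high, about 20 g; origin at its centre, 6 mm above the board's top while it lies there. To be swept.
- cap2: loose black plastic screw cap lying flat on the sorting board in the middle lane (parallel to the board's y, at about x = 0 mm on the board): a disc 32 mm in diameter and 12 mm high, about 20 g; origin at its centre, 6 mm above the board's top while it lies there. To be swept.
- cap3: loose black plastic screw cap lying flat on the sorting board in the lane farthest from the robot (parallel to the board's y, at about x = 95 mm on the board): a disc 32 mm in diameter and 12 mm high, about 20 g; origin at its centre, 6 mm above the board's top while it lies there. To be swept.
- board_top (a point): centre of the top face of the fixed steel sorting board, a flat platform 290 mm (its x) by 260 mm (its y), top 45 mm above the table. Long sides (x = -145 and +145 mm) have rims 5 mm thick, 7 mm above the top; the ends (y = -130 and +130 mm) are open edges. Axes: x away from the robot, y to its left end, z up. Vials stand in two rows between the three lanes of caps.
- tray_floor (a point): centre of the inner floor (3 mm above the table) of the fixed aluminium catch tray, butted against one open end of the board, left (+y) or right (-y); axes as the board's. Outside 280 mm (x) by 130 mm (y), walls 3 mm thick and 25 mm high: its rim is 20 mm below the board's top, and a cap pushed over that edge drops in.
- rack: white plastic vial rack, fixed, at the board's other end, 280 mm (x) by 130 mm (y) and 40 mm high, with vial tops up to 61 mm high along its middle line; origin at the centre of its underside. Not used.
- vial1: standing amber glass sample vial with a paper band and black cap, 20 mm in diameter, 45 mm high, on the board in the row between the nearest and the middle lane, about 48 mm from the lanes' centre lines; origin at the centre of its base. Not to be disturbed.
- vial2: standing amber glass sample vial with a paper band and black cap, 20 mm in diameter, 45 mm high, on the board in the row between the nearest and the middle lane, about 48 mm from the lanes' centre lines; origin at the centre of its base. Not to be disturbed.
- vial3: standing amber glass sample vial with a paper band and black cap, 20 mm in diameter, 45 mm high, on the board in the row between the middle and the farthest lane, about 48 mm from the lanes' centre lines; origin at the centre of its base. Not to be disturbed.
- vial4: standing amber glass sample vial with a paper band and black cap, 20 mm in diameter, 45 mm high, on the board in the row between the middle and the farthest lane, about 48 mm from the lanes' centre lines; origin at the centre of its base. Not to be disturbed.

How it is judged:
By the outcome, as a careful person would: the job done as asked, in the order asked, and still so for the second after the job is handed in, with the robot touching nothing.
It also fails if it takes over 59 s, if anything falls off the work surface, if the arm or the gripper's body presses on something with over 40 N, if the wrist force passes 120 N, or if a joint passes its speed limit or range.

## Working session

There is one attempt and no reset: what is moved stays moved. The work goes in short steps, Python scripts to look and compute and a tool call to move; the robot and the scene stay as the last step left them, time stands still between calls to the robot, and variables do not carry over. Pictures are saved under pics/ and viewed, and the job is handed in when it is done.

Besides the shell and the picture viewer there is one more tool, called as name([rows], argument=value, ...), one row to a line, values as JSON. arm_command: Moves the arm, as the interface text tells. Its arguments: {"type":"object","properties":{"commands":{"type":"array"},"grip_force":{"type":"number"}},"required":["commands"]}

```bash
mkdir -p pics
python3 - <<'E'
from rig import manip
import cv2,numpy as np,pickle
print(manip.get_state(), manip.finger_overhang)
d={}
for n in ("scene","top"):
    im=manip.get_image(n); d[n]=im
    cv2.imwrite(f"pics/{n}0.png",im["pixels"][:,:,::-1]); print(n,im["intrinsics"],im["R"],im["t"])
pickle.dump(d,open("d0.pkl","wb"))
E
```

```text
{'clock': 0.0, 'qpos': array([ 1.21297603e+00,  2.76599896e-01,  1.50615235e+00, -2.06730615e-05,
        1.36069218e+00, -1.21031187e-01]), 'qd': array([-2.16047251e-03, -9.87847394e-05, -4.70574482e-04, -1.10244025e-03,
        1.08686084e-03,  6.40189538e-04]), 'effort': array([ 8.36354593e-04, -4.16774189e+01, -2.45806646e+01,  7.80922642e-05,
        1.11009245e-02,  1.23501601e-05]), 'position': array([0.13473642, 0.55847188, 0.24742923]), 'ee_rot': array([-0.55521161,  0.55590373,  0.4368859 , -0.43799752]), 'contact_force': array([-0.06250914,  0.00311751, -1.00839859]), 'moment': array([-0.00677408, -0.00650823,  0.03943537]), 'width': 0.08527183405748714} 0.017
scene [[396.13001893   0.         255.54231308]
 [  0.         396.13001893 190.89594792]
 [  0.           0.           1.        ]] [[-0.84415847  0.53597378  0.01133952]
 [ 0.33443004  0.5430232  -0.77024824]
 [-0.41899049 -0.6464193  -0.63764336]] [ 0.44353284 -0.14058096  0.92725391]
top [[460.92523451   0.         254.7357527 ]
 [  0.         460.92523451 196.28836041]
 [  0.           0.           1.        ]] [[ 1.35739837e-02 -9.99907795e-01 -3.84791136e-04]
 [-9.81315889e-01 -1.32477279e-02 -1.91946928e-01]
 [ 1.91924132e-01  2.98308612e-03 -9.81405232e-01]] [0.02445039 0.54333761 0.90347794]
```

View pics/top0.png

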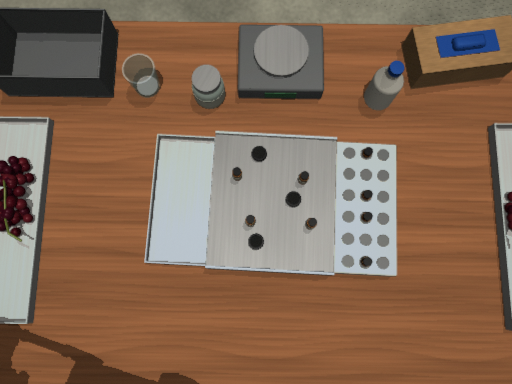

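View pics/scene0.png

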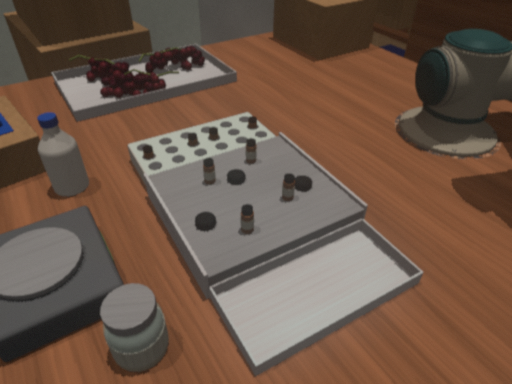

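The top view shows the tray at image left (+y), with the board spanning columns 208–337. Caps are at about (260,154), (293,199) and (256,241); vials are at (237,173), (303,177), (250,221) and (311,222). Next I'll measure them.

```bash
cat > h.py <<'E'
import cv2,numpy as np
def ray(im,u,v,z):
    K,R,t=im["intrinsics"],im["R"],np.array(im["t"])
    d=R.T@np.linalg.solve(K,[u,v,1.]); c=-R.T@t
    return c+d*(z-c[2])/d[2]
def proj(im,X):
    p=im["intrinsics"]@(im["R"]@np.array(X)+im["t"]); return p[:2]/p[2]
def dark(im,th=60,amin=20,amax=600):
    m=(im["pixels"].max(2)<th).astype(np.uint8)
    n,l,s,c=cv2.connectedComponentsWithStats(m)
    return [(c[i],s[i]) for i in range(1,n) if amin<s[i][4]<amax]
E
python3 - <<'E'
from h import *; import pickle
d=pickle.load(open("d0.pkl","rb"))
for n,box in (("top",(205,130,340,275)),("scene",(130,130,360,260))):
    im=d[n]; print(n)
    for c,s in dark(im,50):
        if box[0]<c[0]<box[2] and box[1]<c[1]<box[3]:
            print(c.round(1),s,"z51",ray(im,*c,.052).round(4),"z90",ray(im,*c,.09).round(4), "rng",im["range_z"][int(c[1]),int(c[0])])
im=d["top"]
for u,v in ((215,133),(337,137),(335,272),(207,267)): print("corner",ray(im,u,v,.048).round(4))
for u,v in ((158,137),(147,263)): print("tray",ray(im,u,v,.025).round(4))
cv2.imwrite("pics/zoom0.png",cv2.resize(im["pixels"][120:285,140:405,::-1],None,fx=3,fy=3,interpolation=cv2.INTER_CUBIC))
E
```

```text
top
[258.8 153.4] [252 146  15  15 168] z51 [0.6356 0.0244 0.052 ] z90 [0.6244 0.0246 0.09  ] rng 0.96772707
[236.5 171.4] [234 168   7   8  44] z51 [0.5957 0.0707 0.052 ] z90 [0.5861 0.069  0.09  ] rng 0.9287157
[304.2 175.5] [300 172   9   8  48] z51 [ 0.5889 -0.0712  0.052 ] z90 [ 0.5796 -0.0671  0.09  ] rng 0.9279146
[293.1 198.8] [286 192  15  15 170] z51 [ 0.5389 -0.0479  0.052 ] z90 [ 0.5316 -0.0448  0.09  ] rng 0.94937116
[255.4 240.7] [249 234  14  15 147] z51 [0.4509 0.0291 0.052 ] z90 [0.4472 0.0291 0.09  ] rng 0.93210894
scene
[250.6 142.9] [248 140   6   6  31] z51 [ 0.4587 -0.1245  0.052 ] z90 [ 0.49   -0.0743  0.09  ] rng 0.7122639
[147.1 149.4] [144 147   7   6  37] z51 [ 0.6404 -0.2086  0.052 ] z90 [ 0.6555 -0.1509  0.09  ] rng 0.74457306
[208.3 163. ] [205 160   7   6  29] z51 [ 0.5609 -0.1073  0.052 ] z90 [ 0.5831 -0.0586  0.09  ] rng 0.6645166
[235.5 179.1] [228 174  16  10 109] z51 [ 0.5426 -0.0394  0.052 ] z90 [0.5665 0.0032 0.09  ] rng 0.68418723
[288.9 178.4] [285 175   9   8  60] z51 [0.4618 0.0079 0.052 ] z90 [0.4928 0.0463 0.09  ] rng 0.6322535
[302.8 184.5] [295 178  16  13 141] z51 [0.4515 0.0344 0.052 ] z90 [0.4835 0.0704 0.09  ] rng 0.6726546
[247. 210.] [243 206   9   9  75] z51 [0.5672 0.0394 0.052 ] z90 [0.5889 0.0749 0.09  ] rng 0.57482654
[205.  221.9] [196 214  19  16 238] z51 [0.6363 0.0284 0.052 ] z90 [0.6518 0.065  0.09  ] rng 0.6001303
corner [0.6808 0.1188 0.048 ]
corner [ 0.6754 -0.1423  0.048 ]
corner [ 0.3903 -0.1324  0.048 ]
corner [0.3967 0.1264 0.048 ]
tray [0.6778 0.2456 0.025 ]
tray [0.4042 0.2537 0.025 ]
```

View pics/zoom0.png

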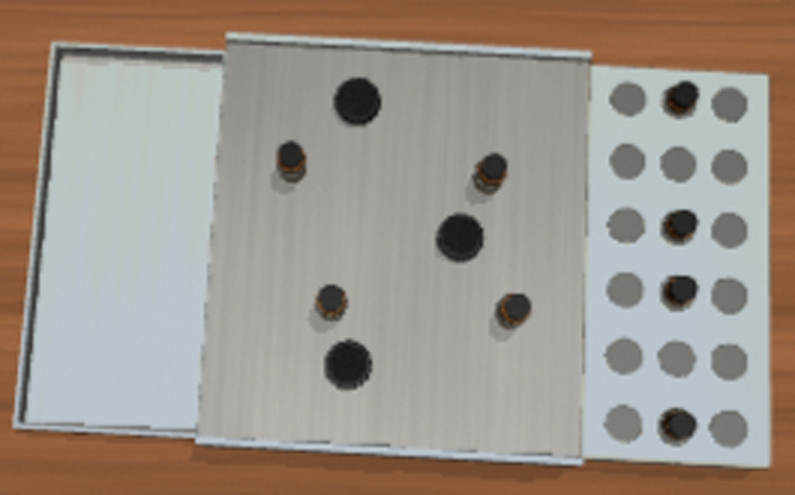

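```bash
cat >> h.py <<'E'
def cloud(im):
    K,R,t=im["intrinsics"],im["R"],np.array(im["t"]); z=im["range_z"]
    v,u=np.mgrid[:z.shape[0],:z.shape[1]]
    p=np.stack([(u-K[0,2])/K[0,0]*z,(v-K[1,2])/K[1,1]*z,z],-1)
    return (p-t)@R
E
python3 - <<'E'
from h import *; import pickle
d=pickle.load(open("d0.pkl","rb"))
for n in ("top","scene"):
    im=d[n]; P=cloud(im); ok=im["range_z"]>0
    b=ok&(P[...,0]>.41)&(P[...,0]<.66)&(P[...,1]>-.11)&(P[...,1]<.1)
    print(n,"board z",np.median(P[b][:,2]), "std",P[b&(P[...,2]<.052)][:,2].std())
    m=b&(im["pixels"].max(2)<50)
    N,l,s,c=cv2.connectedComponentsWithStats(m.astype(np.uint8))
    for i in range(1,N):
        if s[i][4]>20:
            q=P[l==i]; print(c[i].round(1),s[i][4],np.median(q,0).round(4),"min",np.percentile(q,3,axis=0).round(4),"max",np.percentile(q,97,axis=0).round(4))
    # tall things
    m=b&(P[...,2]>.065)
    N,l,s,c=cv2.connectedComponentsWithStats(m.astype(np.uint8))
    for i in range(1,N):
        if s[i][4]>10:
            q=P[l==i]; print("tall",c[i].round(1),s[i][4],np.median(q,0).round(4),q[:,2].max().round(4),"min",np.percentile(q,3,axis=0).round(4),"max",np.percentile(q,97,axis=0).round(4))
    cb=ok&(abs(P[...,2]-.045)<.006)&(abs(P[...,0]-.535)<.1)&(abs(P[...,1])<.2)
    print("board y range",np.percentile(P[cb][:,1],[.2,1,99,99.8]))
E
```

```text
top board z 0.045747708569685214 std 0.0016828969779397796
[258.8 153.4] 168 [0.634  0.0241 0.058 ] min [0.621  0.0114 0.0542] max [0.6476 0.0368 0.061 ]
[236.5 171.4] 44 [0.586  0.069  0.0905] min [0.5793 0.064  0.0877] max [0.5931 0.0741 0.0929]
[304.2 175.5] 48 [ 0.5794 -0.0668  0.09  ] min [ 0.5725 -0.0729  0.0879] max [ 0.5869 -0.0606  0.0935]
[293.1 198.8] 169 [ 0.5374 -0.0471  0.0578] min [ 0.5246 -0.0613  0.0545] max [ 0.5515 -0.0347  0.0607]
[255.4 240.8] 145 [0.4498 0.0299 0.0577] min [0.4378 0.0179 0.0548] max [0.462  0.0403 0.0611]
tall [236.3 172.7] 94 [0.5842 0.07   0.089 ] 0.0937 min [0.5778 0.0617 0.0678] max [0.5937 0.0785 0.0931]
tall [303.4 176.7] 97 [ 0.578  -0.0665  0.0889] 0.0942 min [ 0.5709 -0.0748  0.068 ] max [ 0.5873 -0.0577  0.093 ]
tall [249.7 220.2] 88 [0.4877 0.0405 0.0899] 0.0952 min [0.4805 0.0325 0.0703] max [0.4975 0.0505 0.0932]
tall [311.1 222.9] 96 [ 0.4836 -0.0801  0.0893] 0.0938 min [ 0.4763 -0.0896  0.0694] max [ 0.4936 -0.0723  0.0928]
board y range [-0.19903417 -0.19609021  0.1223589   0.12626028]
scene board z 0.04615287866084148 std 0.0009
[... 510 characters left out ...]
94]
[247. 210.] 75 [0.5886 0.0741 0.0907] min [0.5824 0.0675 0.0847] max [0.5942 0.0791 0.092 ]
[205.  221.9] 236 [0.6381 0.0337 0.0576] min [0.6255 0.0182 0.0488] max [0.65   0.0416 0.0594]
tall [250.7 146.3] 168 [ 0.4888 -0.0754  0.0819] 0.0927 min [ 0.4783 -0.0866  0.0654] max [ 0.4952 -0.0715  0.0915]
tall [208.3 166.4] 200 [ 0.5827 -0.0603  0.0818] 0.0926 min [ 0.5727 -0.0718  0.0658] max [ 0.5897 -0.0562  0.0917]
tall [288.4 182.4] 211 [0.4936 0.047  0.0816] 0.0924 min [0.4831 0.0351 0.0665] max [0.4993 0.0516 0.0918]
tall [246.9 214.2] 246 [0.5897 0.0761 0.0819] 0.0927 min [0.5801 0.0648 0.0665] max [0.5962 0.0805 0.0919]
board y range [-0.19886568 -0.19500781  0.12708911  0.12915781]
```

Run:
```python
from rig import manip
import cv2
from scipy.spatial.transform import Rotation as Rr
s=manip.get_state(); q=s["ee_rot"]; print(Rr.from_quat([q[1],q[2],q[3],q[0]]).as_matrix().round(3),s["clock"])
im=manip.get_image("wrist"); cv2.imwrite("pics/w0.png",im["pixels"][:,:,::-1]); print(im["R"],im["t"],im["intrinsics"][0])
```

```text
[[ 0.235 -0.001 -0.972]
 [ 0.972 -0.002  0.235]
 [-0.002 -1.     0.   ]] 0.1
[[ 2.35295352e-01  9.71923908e-01  1.21388763e-04]
 [ 9.33238828e-01 -2.25964872e-01  2.79294051e-01]
 [ 2.71479995e-01 -6.56033074e-02 -9.60205613e-01]] [-0.57385958 -0.03604566  0.37844769] [270.15704917   0.         256.6504739 ]
```

View pics/w0.png

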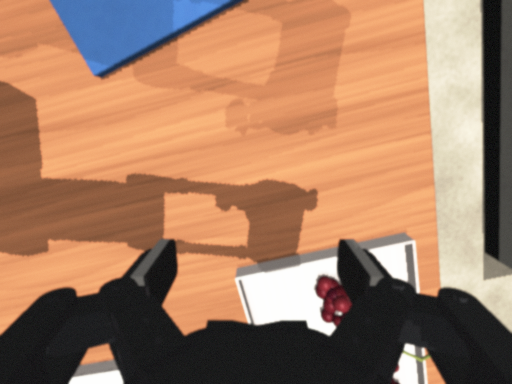

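The wrist picture shows the open fingers at the bottom, near (155,270) and (360,270). The camera sits on the side that will face the caps after a turn of about −1.36 rad, so I'll turn and move over the board.

arm_command([
  [1.5,[2.25,-4.0,0],-0.113],
  [1.5,[2.25,-4.0,0],-0.113],
  [1.5,[2.25,-4.0,0],-0.113],
  [1.5,[2.25,-4.0,0],-0.113],
  [1.5,[2.25,-4.0,0],-0.113],
  [1.5,[2.25,-4.0,0],-0.113],
  [1.5,[2.25,-4.0,0],-0.113],
  [1.5,[2.25,-4.0,0],-0.113],
  [1.5,[2.25,-4.0,0],-0.113],
  [1.5,[2.25,-4.0,0],-0.113],
  [1.5,[2.25,-4.0,0],-0.113],
  [1.5,[2.25,-4.0,0],-0.113],
], grip_force=20)

```text
clock: 1.35
position: [0.4053, 0.0772, 0.2484]
ee_rot: [0.707, -0.707, 0.009, -0.01]
contact_force: [0.9, 1.4, 0.2]
width: 0.0146
```

arm_command([
  [1.5,[2.3,-3.0,0],0],
  [1.5,[2.3,-3.0,0],0],
  [1.5,[0,-3.0,-1],0],
  [1.5,[0,0,-2],0],
  [1.5,[0,0,-2],0],
  [1.5,[0,0,0],0],
  [1.5,[0,0,0],0],
])

```text
clock: 2.05
position: [0.4508, -0.011, 0.1984]
ee_rot: [0.707, -0.707, 0.008, -0.008]
contact_force: [0.1, -1.2, -0.5]
width: 0.0148
```

```bash
cat > look.py <<'E'
import sys,pickle,cv2
from rig import manip
from h import *
from scipy.spatial.transform import Rotation as Rr
tag=sys.argv[1]; names=sys.argv[2:]
s=manip.get_state(); q=s["ee_rot"]; M=Rr.from_quat([q[1],q[2],q[3],q[0]]).as_matrix()
print("t",s["clock"],"p",s["position"].round(4),"jaw",M[:,0].round(3),"F",s["contact_force"].round(2),"w",s["width"],"q",s["qpos"].round(2))
d={}
for n in names:
    d[n]=manip.get_image(n); cv2.imwrite(f"pics/{tag}_{n}.png",d[n]["pixels"][:,:,::-1])
pickle.dump(d,open(f"{tag}.pkl","wb"))
E
python3 look.py a wrist
```

```text
t 2.05 p [ 0.4508 -0.011   0.1984] jaw [ 1.    -0.022 -0.001] F [ 0.11 -1.19 -0.46] w 0.014810168553907183 q [-0.18  0.13  1.83  0.    1.18 -0.16]
```

View pics/a_wrist.png

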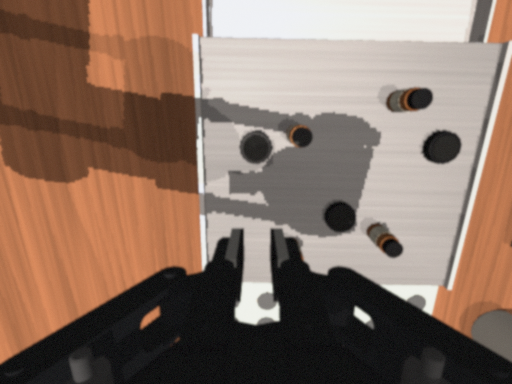

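The wrist view shows cap1 at (257,147) with vial_c at (301,134) close on its right. Cap2 is at (341,217), cap3 at (441,147), and the finger tips are at about (237,232) and (280,232). I'll get positions and the gripper's own profile from depth.

Run:
```python
from h import *; import pickle
im=pickle.load(open("a.pkl","rb"))["wrist"]; P=cloud(im); Z=im["range_z"]
tcp=np.array([.4508,-.011,.1984])
g=(Z>0)&(P[...,2]>.11); Q=P[g]-tcp
for lo in np.arange(-.02,.10,.01):
    q=Q[(Q[:,2]>=lo)&(Q[:,2]<lo+.01)]
    if len(q): print("h above tip %.3f"%(lo+.017),len(q),q[:,:2].min(0).round(4),q[:,:2].max(0).round(4))
print("lowest",Q[:,2].min())
b=(Z>0)&(P[...,0]>.40)&(P[...,0]<.67)&(P[...,1]>-.13)&(P[...,1]<.115)
print("board z",np.median(P[b&(P[...,2]<.055)][:,2]))
for nm,m in (("cap",b&(P[...,2]>.0525)&(P[...,2]<.064)&(im["pixels"].max(2)<70)),("tall",b&(P[...,2]>.08)&(P[...,2]<.1))):
    N,l,s,c=cv2.connectedComponentsWithStats(m.astype(np.uint8))
    for i in range(1,N):
        if s[i][4]>40:
            pts=np.argwhere(l==i)[:,::-1]
            (cx,cy),r=cv2.minEnclosingCircle(pts.astype(np.float32))
            q=P[l==i]; print(nm,c[i].round(1),s[i][4],"circle",round(cx,1),round(cy,1),round(r,1),"med",np.median(q,0).round(4),"mid",((np.percentile(q,2,axis=0)+np.percentile(q,98,axis=0))/2).round(4),"ray", ray(im,cx,cy,.057 if nm=="cap" else .09).round(4))
```

```text
h above tip -0.003 101 [-0.0189 -0.0021] [0.0193 0.0107]
h above tip 0.007 464 [-0.0209 -0.0117] [0.0213 0.0108]
h above tip 0.017 571 [-0.0208 -0.0127] [0.0213 0.011 ]
h above tip 0.027 576 [-0.0208 -0.0122] [0.0213 0.011 ]
h above tip 0.037 1290 [-0.037  -0.0118] [0.0379 0.0135]
h above tip 0.047 4334 [-0.0445 -0.0138] [0.0444 0.0144]
h above tip 0.057 4357 [-0.0499 -0.0143] [0.0509 0.0169]
h above tip 0.067 7508 [-0.0557 -0.0134] [0.0566 0.0174]
h above tip 0.077 10085 [-0.0626 -0.0122] [0.063  0.0179]
h above tip 0.087 11772 [-0.064   0.0001] [0.0651 0.0203]
h above tip 0.097 2306 [-0.0193  0.0132] [0.0201 0.0206]
lowest -0.013682259738027558
board z 0.04546497418975778
cap [442.4 146.9] 832 circle 442.5 148.0 18.4 med [0.6335 0.0257 0.0577] mid [0.6345 0.0256 0.0563] ray [0.6342 0.0247 0.057 ]
cap [256. 148.] 594 circle 256.0 147.7 14.2 med [0.4511 0.0289 0.0579] mid [0.4515 0.0287 0.0579] ray [0.4512 0.0292 0.057 ]
cap [340.1 217.5] 678 circle 339.9 217.0 15.4 med [ 0.5383 -0.0458  0.0576] mid [ 0.5383 -0.0461  0.0562] ray [ 0.538  -0.0455  0.057 ]
tall [417.6  99.1] 561 circle 418.0 99.9 15.3 med [0.5848 0.0693 0.0901] mid [0.5868 0.0693 0.0861] ray [0.5851 0.0687 0.09  ]
tall [300.6 136.6] 401 circle 300.5 136.5 11.6 med [0.4897 0.0411 0.0901] mid [0.49   0.0411 0.0862] ray [0.4894 0.0414 0.09  ]
tall [390.8 247.1] 376 circle 390.9 247.3 12.1 med [ 0.5789 -0.0653  0.0897] mid [ 0.5803 -0.0668  0.0859] ray [ 0.5782 -0.0646  0.09  ]
```

Run:
```python
from h import *; import pickle
im=pickle.load(open("a.pkl","rb"))["wrist"]; P=cloud(im); Z=im["range_z"]
tcp=np.array([.4508,-.011,.1984])
g=(Z>0)&(P[...,2]>.11); Q=P[g]-tcp
for lo in np.arange(-.018,.036,.002):
    q=Q[(Q[:,2]>=lo)&(Q[:,2]<lo+.002)]
    if len(q): print("rel tcp %.3f"%(lo),len(q),q[:,:2].min(0).round(4),q[:,:2].max(0).round(4))
# vial profile from scene
for k,n in (("d0","scene"),):
    im=pickle.load(open(k+".pkl","rb"))[n]; P=cloud(im)
    m=(abs(P[...,0]-.491)<.02)&(abs(P[...,1]-.044)<.02)
    for lo in np.arange(.05,.094,.006):
        q=P[m&(P[...,2]>=lo)&(P[...,2]<lo+.006)]
        if len(q): 
            e=q[:,:2]@np.array([-.844,.536]); print("vial z%.3f"%lo,len(q),"width",np.ptp(e).round(4))
```

```text
rel tcp -0.014 26 [-0.0138  0.0046] [0.0144 0.0103]
rel tcp -0.012 75 [-0.0189 -0.0021] [0.0193 0.0107]
rel tcp -0.010 87 [-0.0191 -0.0098] [0.0195 0.0108]
rel tcp -0.008 84 [-0.0196 -0.0117] [0.0205 0.0107]
rel tcp -0.006 93 [-0.0209 -0.0098] [0.0213 0.0105]
rel tcp -0.004 76 [-0.0205  0.0051] [0.0209 0.0107]
rel tcp -0.002 124 [-0.0209 -0.0027] [0.0212 0.0106]
rel tcp -0.000 100 [-0.0204 -0.0079] [0.021  0.0107]
rel tcp 0.002 131 [-0.0208 -0.0127] [0.0212 0.0109]
rel tcp 0.004 100 [-0.0204 -0.011 ] [0.0212 0.0107]
rel tcp 0.006 105 [-0.0207  0.0049] [0.0209 0.0107]
rel tcp 0.008 135 [-0.0206 -0.0046] [0.0213 0.011 ]
rel tcp 0.010 134 [-0.0207 -0.0082] [0.0209 0.0109]
rel tcp 0.012 118 [-0.0207 -0.012 ] [0.021  0.0109]
rel tcp 0.014 73 [-0.0208 -0.0095] [0.0213 0.011 ]
rel tcp 0.016 96 [-0.0137 -0.0023] [0.0145 0.0108]
rel tcp 0.018 155 [-0.0135 -0.0122] [0.0142 0.0109]
rel tcp 0.020 368 [-0.0171 -0.0118] [0.0132 0.0112]
rel tcp 0.022 94 [-0.0245 -0.0078] [0.0241 0.0119]
rel tcp 0.024 132 [-0.0282 -0.0074] [0.0291 0.013 ]
rel tcp 0.026 265 [-0.0359 -0.0084] [0.037  0.0132]
rel tcp 0.028 431 [-0.037  -0.0085] [0.0379 0.0135]
rel tcp 0.030 456 [-0.039  -0.0094] [0.0395 0.0136]
rel tcp 0.032 470 [-0.0403 -0.0097] [0.0404 0.0139]
rel tcp 0.034 616 [-0.0418 -0.0102] [0.0425 0.0138]
vial z0.050 30 width 0.0181
vial z0.056 33 width 0.0181
vial z0.062 39 width 0.0199
vial z0.068 36 width 0.0196
vial z0.074 38 width 0.018
vial z0.080 41 width 0.018
vial z0.086 76 width 0.0162
vial z0.092 2 width 0.0143
```

```bash
python3 look.py b scene
python3 - <<'E'
import cv2
im=cv2.imread("pics/b_scene.png"); cv2.imwrite("pics/b_z.png",cv2.resize(im[50:250,120:400],None,fx=2.8,fy=2.8,interpolation=cv2.INTER_CUBIC))
E
```

```text
t 2.1 p [ 0.4513 -0.011   0.199 ] jaw [ 1.    -0.022  0.001] F [-0.33  0.79 -0.23] w 0.015059414872176071 q [-0.18  0.13  1.83 -0.    1.18 -0.16]
```

View pics/b_z.png

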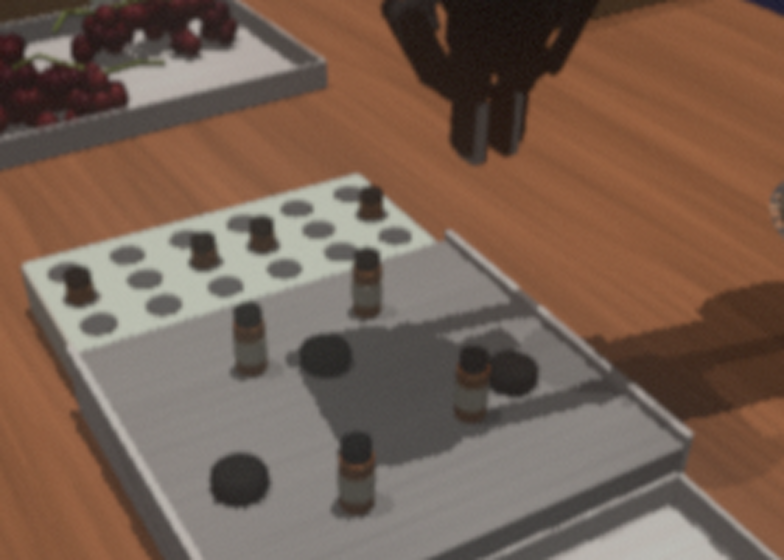

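The depth profile shows the finger linkage flaring out from about 22 mm above the TCP. Keeping the TCP at about 66 mm leaves the flare at vial-top height and the tips about 6 mm above the board. I'll also steer cap1 a little toward −x as it passes vial_c.

arm_command([
  [1.2,[0,0,-2.5],0],
  [1.2,[0,0,-2.5],0],
  [1.2,[0,0,-2.5],0],
  [1.2,[0,0,-2.5],0],
  [1.2,[0,0,-1.8],0],
  [1.2,[0,0,-1.0],0],
  [1.2,[0,0,-0.4],0],
  [1.2,[0,0,0],0],
  [1.2,[0,0,0],0],
])

```text
clock: 3.05
position: [0.4518, -0.0111, 0.0672]
ee_rot: [-0.707, 0.707, -0.007, 0.008]
contact_force: [0.0, -0.7, -0.2]
width: 0.012
```

```bash
python3 look.py c wrist scene
```

```text
t 3.05 p [ 0.4518 -0.0111  0.0672] jaw [ 1.    -0.022  0.002] F [ 0.03 -0.75 -0.24] w 0.011964422655619403 q [-0.18  0.28  2.03 -0.    0.83 -0.16]
```

View pics/c_wrist.png

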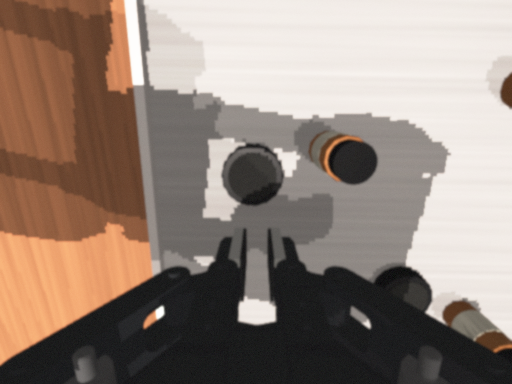

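View pics/c_scene.png

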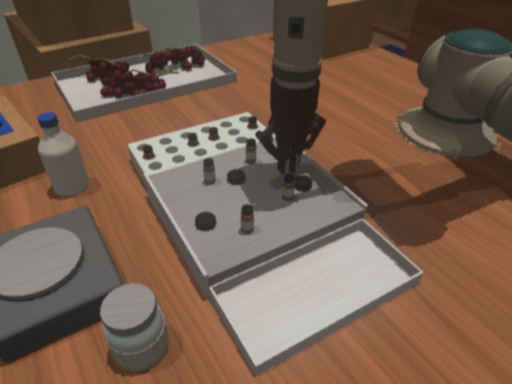

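Wrist view: cap1 at (253,174), straight ahead of the finger gap at (258,240), with vial_c's top at (350,160) to the right. I'll start the sweep and steer slightly −x.

arm_command([
  [1.2,[0,0.35,-0.1],0],
  [1.2,[0,0.35,0],0],
  [1.2,[0,0.35,0],0],
  [1.2,[0,0.35,0],0],
  [1.2,[-0.12,0.4,0],0],
  [1.2,[-0.14,0.4,0],0],
  [1.2,[-0.14,0.4,0],0],
  [1.2,[-0.14,0.4,0],0],
  [1.2,[0,0,0],0],
])

```text
clock: 4.05
position: [0.445, 0.0195, 0.0653]
ee_rot: [0.707, -0.707, 0.008, -0.007]
contact_force: [1.2, 0.3, -0.2]
width: 0.012
```

```bash
python3 look.py d wrist
```

```text
t 4.05 p [0.445  0.0195 0.0653] jaw [ 1.    -0.021 -0.   ] F [ 1.22  0.27 -0.21] w 0.012021933984414904 q [-0.11  0.28  2.04  0.    0.83 -0.09]
```

View pics/d_wrist.png

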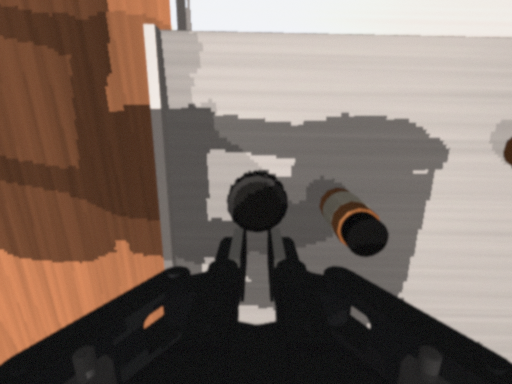

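Cap1 now sits centred in the fingertip cradle at (258,202), with vial_c clear at (363,234). Continuing.

arm_command([
  [1.2,[-0.15,0.4,0.05],0],
  [1.2,[-0.15,0.4,0],0],
  [1.2,[-0.1,0.45,0],0],
  [1.2,[-0.05,0.5,0],0],
  [1.2,[0,0.5,0],0],
  [1.2,[0,0.5,0],0],
  [1.2,[0,0.5,0],0],
  [1.2,[0,0.5,0],0],
  [1.2,[0,0.5,0],0],
  [1.2,[0,0.5,0],0],
  [1.2,[0,0.5,0],0],
  [1.2,[0,0,0],0],
])

```text
clock: 5.3
position: [0.441, 0.0721, 0.0658]
ee_rot: [0.707, -0.707, 0.007, -0.008]
contact_force: [0.3, -0.3, 0.5]
width: 0.012
```

```bash
python3 look.py e wrist
```

```text
t 5.3 p [0.441  0.0721 0.0658] jaw [ 1.    -0.021  0.   ] F [ 0.28 -0.35  0.5 ] w 0.011968640001768456 q [0.01 0.28 2.04 0.   0.83 0.03]
```

View pics/e_wrist.png

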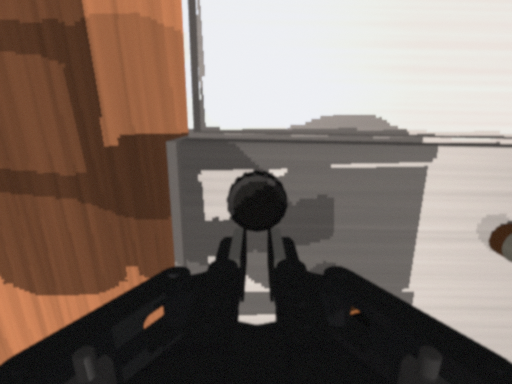

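Cap1 is still cradled at (258,200), with the board's end at row ~137. Pushing it over.

arm_command([
  [1.2,[0,0.6,0],0],
  [1.2,[0,0.6,0],0],
  [1.2,[0,0.6,0],0],
  [1.2,[0,0.6,0],0],
  [1.2,[0,0.6,0],0],
  [1.2,[0,0.6,0],0],
  [1.2,[0,0.6,0],0],
  [1.2,[0,0.6,0],0],
  [1.2,[0,0.6,0],0],
  [1.2,[0,0.6,0],0],
  [1.2,[0,0.6,0],0],
  [1.2,[0,0,0],0],
])

```text
clock: 6.55
position: [0.4411, 0.1382, 0.0658]
ee_rot: [0.707, -0.707, 0.007, -0.008]
contact_force: [-0.5, -0.6, 0.3]
width: 0.0122
```

```bash
python3 look.py f wrist
```

```text
t 6.55 p [0.4411 0.1382 0.0658] jaw [ 1.    -0.021  0.   ] F [-0.52 -0.61  0.28] w 0.012222269425325132 q [0.15 0.3  2.01 0.   0.84 0.17]
```

View pics/f_wrist.png

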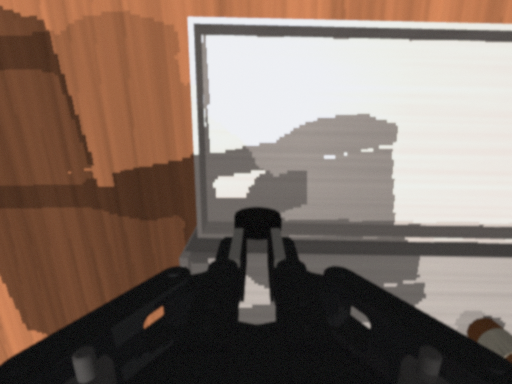

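Cap1 at (257,222) looks tipped over the edge. I'll push slightly farther, rise, and look.

arm_command([
  [1.2,[0,0.4,0],0],
  [1.2,[0,0.4,0],0],
  [1.2,[0,0.4,0],0],
  [1.2,[0,0,0],0],
  [1.2,[0,0,0],0],
])

```text
clock: 7.1
position: [0.441, 0.1496, 0.0658]
ee_rot: [-0.707, 0.707, -0.008, 0.008]
contact_force: [-0.9, -0.2, 1.7]
width: 0.0123
```

```bash
python3 look.py g wrist scene
```

```text
t 7.1 p [0.441  0.1496 0.0658] jaw [ 1.    -0.022  0.   ] F [-0.94 -0.22  1.66] w 0.012258561583975864 q [ 0.18  0.3   2.   -0.    0.84  0.2 ]
```

View pics/g_wrist.png

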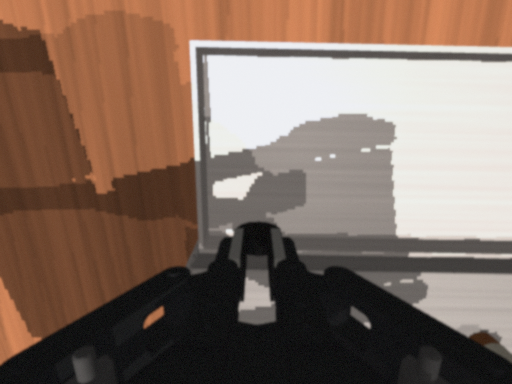

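View pics/g_scene.png

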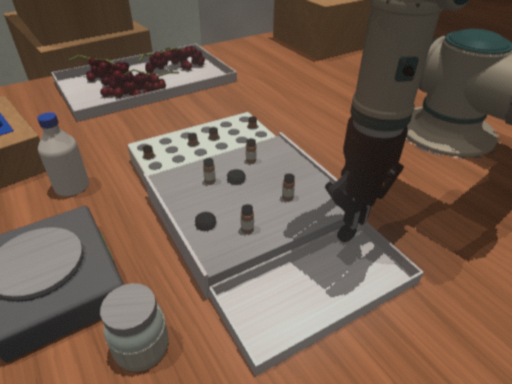

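Run:
```python
import cv2,pickle
from h import *
d=pickle.load(open("g.pkl","rb"))
im=d["scene"]; g=im["pixels"][160:270,290:420,::-1]
g=np.clip(g.astype(float)*2.0,0,255).astype(np.uint8)
cv2.imwrite("pics/g_z.png",cv2.resize(g,None,fx=5,fy=5,interpolation=cv2.INTER_CUBIC))
P=cloud(im)
for v in range(224,246,3): print(v,[tuple(P[v,u].round(3)) for u in (342,347,352)])
P=cloud(d["wrist"])
for v in range(216,270,6): print(v,P[v,258].round(3))
```

```text
224 [(np.float64(0.442), np.float64(0.128), np.float64(0.03)), (np.float64(0.458), np.float64(0.151), np.float64(0.057)), (np.float64(0.453), np.float64(0.156), np.float64(0.059))]
227 [(np.float64(0.449), np.float64(0.135), np.float64(0.033)), (np.float64(0.444), np.float64(0.141), np.float64(0.035)), (np.float64(0.452), np.float64(0.157), np.float64(0.053))]
230 [(np.float64(0.451), np.float64(0.139), np.float64(0.031)), (np.float64(0.447), np.float64(0.145), np.float64(0.033)), (np.float64(0.435), np.float64(0.145), np.float64(0.028))]
233 [(np.float64(0.454), np.float64(0.142), np.float64(0.028)), (np.float64(0.446), np.float64(0.146), np.float64(0.027)), (np.float64(0.434), np.float64(0.145), np.float64(0.02))]
236 [(np.float64(0.454), np.float64(0.144), np.float64(0.023)), (np.float64(0.444), np.float64(0.145), np.float64(0.019)), (np.float64(0.432), np.float64(0.145), np.float64(0.012))]
239 [(np.float64(0.454), np.float64(0.144), np.float64(0.016)), (np.float64(0.443), np.float64(0.146), np.float64(0.012)), (np.float64(0.43), np.float64(0.145), np.float64(0.004))]
242 [(np.float64(0.448), np.float64(0.141), np.float64(0.004)), (np.float64(0.44), np.float64(0.145), np.float64(0.003)), (np.float64(0.436), np.float64(0.151), np.float64(0.006))]
245 [(np.float64(0.452), np.float64(0.146), np.float64(0.003)), (np.float64(0.446), np.float64(0.151), np.float64(0.004)), (np.float64(0.44), np.float64(0.155), np.float64(0.004))]
216 [0.442 0.148 0.002]
222 [0.442 0.144 0.006]
228 [0.442 0.144 0.017]
234 [0.442 0.145 0.028]
240 [0.442 0.144 0.035]
246 [0.442 0.14  0.036]
252 [0.442 0.136 0.036]
258 [0.442 0.129 0.031]
264 [0.442 0.129 0.038]
```

View pics/g_z.png

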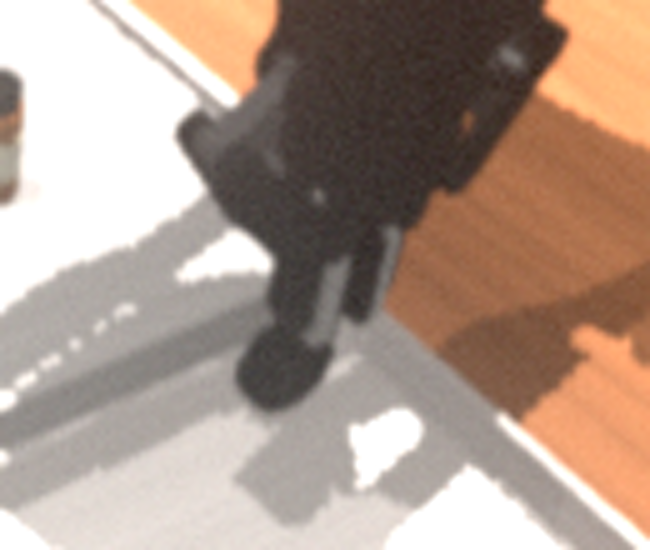

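Depth shows cap1 down in the tray, standing on its rim against the near wall: z 3–36 mm, y 132–145 mm, clear of the fingertips at about 51 mm. Going on to cap2, above the vials first.

arm_command([
  [1.2,[0,0,1.5],0],
  [1.2,[0,0,2.5],0],
  [1.2,[0,0,3],0],
  [1.2,[1.5,-3.5,0],0],
  [1.2,[1.6,-3.5,0],0],
  [1.2,[1.6,-3.5,0],0],
  [1.2,[1.6,-3.5,0],0],
  [1.2,[1.6,-3.5,0],0],
  [1.2,[1.6,-3.5,0],0],
  [1.2,[0,-2.4,0],0],
  [1.2,[0,0,0],0],
  [1.2,[0,0,0],0],
])

```text
clock: 8.4
position: [0.5355, -0.0846, 0.1355]
ee_rot: [0.707, -0.707, 0.009, -0.008]
contact_force: [0.1, 1.0, -0.4]
width: 0.0122
```

```bash
python3 look.py i wrist top
python3 - <<'E'
from h import *; import pickle
im=pickle.load(open("i.pkl","rb"))["wrist"]; P=cloud(im); Z=im["range_z"]
b=(Z>0)&(P[...,0]>.42)&(P[...,0]<.67)&(P[...,1]>-.13)&(P[...,1]<.115)
for nm,m in (("cap",b&(P[...,2]>.0525)&(P[...,2]<.064)&(im["pixels"].max(2)<70)),("tall",b&(P[...,2]>.08)&(P[...,2]<.095))):
    N,l,s,c=cv2.connectedComponentsWithStats(m.astype(np.uint8))
    for i in range(1,N):
        if s[i][4]>60:
            q=P[l==i]; print(nm,c[i].round(1),s[i][4],"med",np.median(q,0).round(4))
E
```

```text
t 8.4 p [ 0.5355 -0.0846  0.1355] jaw [ 1.    -0.024 -0.001] F [ 0.07  1.   -0.42] w 0.012223802366617558 q [-0.29  0.32  1.75  0.    1.08 -0.26]
cap [397.5  52.8] 1817 med [0.6343 0.0246 0.0578]
cap [262.  162.7] 925 med [ 0.5406 -0.0489  0.0578]
tall [173.6  18.4] 1152 med [0.4923 0.039  0.0902]
tall [322.8 194.6] 694 med [ 0.5801 -0.0657  0.09  ]
tall [186.9 218.2] 673 med [ 0.4882 -0.0803  0.09  ]
```

View pics/i_wrist.png

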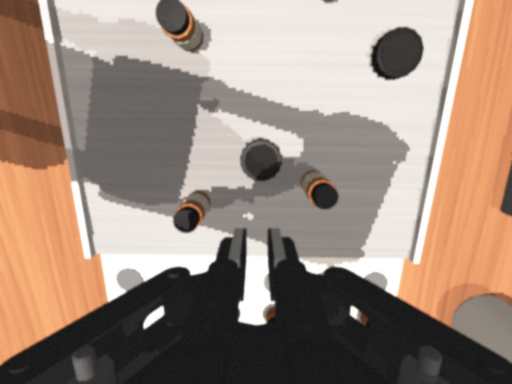

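View pics/i_top.png

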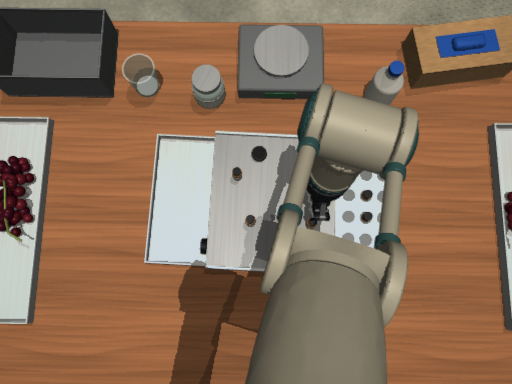

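Wrist view: cap2 at (262,160), ahead of the finger gap, with vial_b at (321,193) and vial_d at (187,218) on either side. The top view shows cap1 in the tray at (204,246). Descending behind cap2.

arm_command([
  [1.2,[0.3,-0.3,-1.5],0],
  [1.2,[0,0,-2],0],
  [1.2,[0,0,-1.7],0],
  [1.2,[0,0,-1.2],0],
  [1.2,[0,0,-0.6],0],
  [1.2,[0,0,0],0],
  [1.2,[0,0,0],0],
])

```text
clock: 9.2
position: [0.5395, -0.0873, 0.0663]
ee_rot: [-0.707, 0.707, -0.007, 0.008]
contact_force: [0.1, 0.1, -0.6]
width: 0.012
```

```bash
python3 look.py j wrist
```

```text
t 9.2 p [ 0.5395 -0.0873  0.0663] jaw [ 1.    -0.022  0.001] F [ 0.08  0.1  -0.6 ] w 0.011977035294106476 q [-0.29  0.4   1.83  0.    0.92 -0.27]
```

View pics/j_wrist.png

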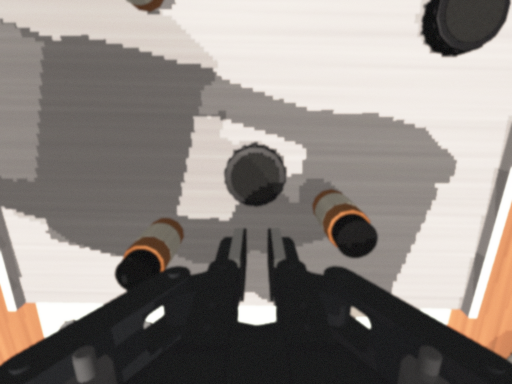

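Cap2 is at (255,175), straight ahead of the gap, and both vials are clear. Sweeping.

arm_command([
  [1.2,[0,0.4,0],0],
  [1.2,[0,0.4,0],0],
  [1.2,[-0.05,0.4,0],0],
  [1.2,[-0.1,0.4,0],0],
  [1.2,[-0.1,0.4,0],0],
  [1.2,[-0.1,0.4,0],0],
  [1.2,[-0.05,0.4,0],0],
  [1.2,[0,0.4,0],0],
  [1.2,[0,0.4,0],0],
  [1.2,[0,0.4,0],0],
  [1.2,[0,0.4,0],0],
  [1.2,[0,0,0],0],
])

```text
clock: 10.45
position: [0.5349, -0.043, 0.0658]
ee_rot: [0.707, -0.707, 0.008, -0.008]
contact_force: [-0.5, -0.0, -0.6]
width: 0.0119
```

```bash
python3 look.py k wrist
```

```text
t 10.45 p [ 0.5349 -0.043   0.0658] jaw [ 1.    -0.022 -0.   ] F [-0.54 -0.04 -0.62] w 0.011907725756317348 q [-0.21  0.39  1.85  0.    0.91 -0.19]
```

View pics/k_wrist.png

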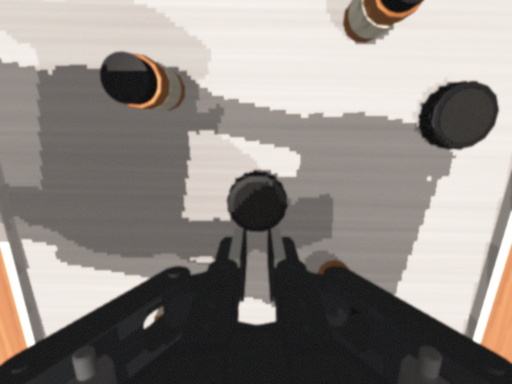

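Cap2 is cradled at (258,200) and vial_b is behind. Continuing midway between vial_c and vial_a.

arm_command([
  [1.2,[0,0.5,0],0],
  [1.2,[0,0.5,0],0],
  [1.2,[0.03,0.5,0],0],
  [1.2,[0.03,0.5,0],0],
  [1.2,[0.03,0.5,0],0],
  [1.2,[0.03,0.5,0],0],
  [1.2,[0.03,0.5,0],0],
  [1.2,[0.03,0.5,0],0],
  [1.2,[0.03,0.5,0],0],
  [1.2,[0.03,0.5,0],0],
  [1.2,[0.03,0.5,0],0],
  [1.2,[0,0.5,0],0],
])

```text
clock: 11.7
position: [0.5378, 0.0169, 0.0658]
ee_rot: [-0.707, 0.707, -0.008, 0.008]
contact_force: [-0.2, 0.0, -0.6]
width: 0.0119
```

```bash
python3 look.py l wrist
```

```text
t 11.7 p [0.5378 0.0169 0.0658] jaw [ 1.    -0.022  0.   ] F [-0.17  0.01 -0.55] w 0.011894023282957444 q [-0.1   0.39  1.84 -0.    0.91 -0.08]
```

View pics/l_wrist.png

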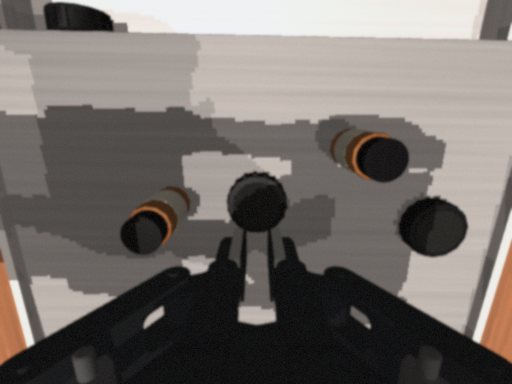

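Cap2 is still centred at (258,200), with vial_c at (150,225) and vial_a at (375,155) clear on both sides. On to the edge.

arm_command([
  [1.2,[0,0.5,0],0],
  [1.2,[0,0.5,0],0],
  [1.2,[0,0.5,0],0],
  [1.2,[0,0.5,0],0],
  [1.2,[0,0.5,0],0],
  [1.2,[0,0.5,0],0],
  [1.2,[0,0.5,0],0],
  [1.2,[0,0.5,0],0],
  [1.2,[0,0.5,0],0],
  [1.2,[0,0.5,0],0],
  [1.2,[0,0.5,0],0],
  [1.2,[0,0.5,0],0],
])

```text
clock: 12.95
position: [0.5377, 0.0769, 0.0658]
ee_rot: [-0.707, 0.707, -0.008, 0.008]
contact_force: [0.6, 0.1, 0.6]
width: 0.0122
```

arm_command([
  [1.2,[0,0.6,0],0],
  [1.2,[0,0.8,0],0],
  [1.2,[0,0.9,0],0],
  [1.2,[0,0.9,0],0],
  [1.2,[0,0.9,0],0],
  [1.2,[0,0.9,0],0],
  [1.2,[0,0.9,0],0],
  [1.2,[0,0.6,0],0],
  [1.2,[0,0.4,0],0],
  [1.2,[0,0,0],0],
])

```text
clock: 13.95
position: [0.5377, 0.146, 0.0658]
ee_rot: [-0.707, 0.707, -0.008, 0.008]
contact_force: [0.5, -1.1, 0.9]
width: 0.0119
```

```bash
python3 look.py m wrist scene
```

```text
t 13.95 p [0.5377 0.146  0.0658] jaw [ 1.    -0.021  0.   ] F [ 0.49 -1.11  0.92] w 0.011930479888474782 q [ 0.14  0.41  1.8  -0.    0.93  0.16]
```

View pics/m_wrist.png

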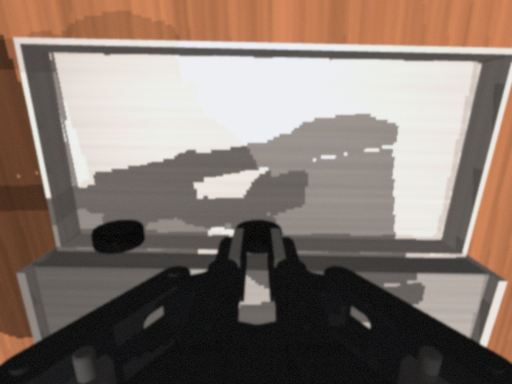

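View pics/m_scene.png

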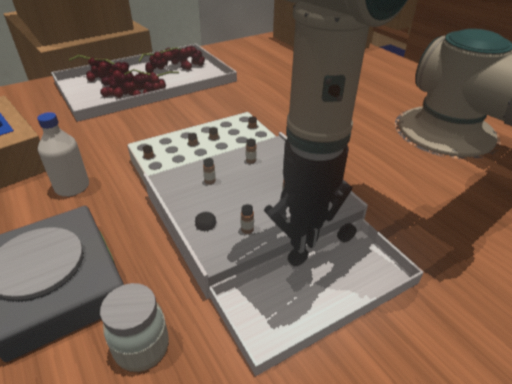

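Cap2 is likewise down at the tray's near wall, at (298,256) in the scene view and off the board; cap1 is at (346,232). On to cap3.

arm_command([
  [1.2,[0,0,1.5],0],
  [1.2,[0,0,2.5],0],
  [1.2,[0,0,3],0],
  [1.2,[1.6,-2.7,0],0],
  [1.2,[1.6,-2.7,0],0],
  [1.2,[1.6,-2.7,0],0],
  [1.2,[1.6,-2.7,0],0],
  [1.2,[1.6,-2.7,0],0],
  [1.2,[1.6,-2.7,0],0],
  [1.2,[0,0,0],0],
  [1.2,[0,0,0],0],
])

```text
clock: 15.15
position: [0.6335, -0.0174, 0.1354]
ee_rot: [0.707, -0.707, 0.009, -0.008]
contact_force: [0.9, 0.3, 0.1]
width: 0.0119
```

```bash
python3 look.py n wrist top
python3 - <<'E'
from h import *; import pickle
im=pickle.load(open("n.pkl","rb"))["wrist"]; P=cloud(im); Z=im["range_z"]
b=(Z>0)&(P[...,0]>.42)&(P[...,0]<.67)&(P[...,1]>-.13)&(P[...,1]<.115)
for nm,m in (("cap",b&(P[...,2]>.0525)&(P[...,2]<.064)&(im["pixels"].max(2)<70)),("tall",b&(P[...,2]>.08)&(P[...,2]<.095))):
    N,l,s,c=cv2.connectedComponentsWithStats(m.astype(np.uint8))
    for i in range(1,N):
        if s[i][4]>60:
            q=P[l==i]; print(nm,c[i].round(1),s[i][4],"med",np.median(q,0).round(4))
E
```

```text
t 15.15 p [ 0.6335 -0.0174  0.1354] jaw [ 1.    -0.024 -0.001] F [0.89 0.31 0.07] w 0.01192286973052742 q [-0.14  0.44  1.54  0.    1.16 -0.11]
cap [259.8 152.6] 1031 med [0.6372 0.026  0.0578]
tall [179.   88.9] 906 med [0.5894 0.0692 0.0901]
tall [ 33.  140.7] 1013 med [0.4942 0.0411 0.0898]
tall [ 68.3 302.8] 660 med [ 0.4895 -0.0795  0.0895]
```

View pics/n_wrist.png

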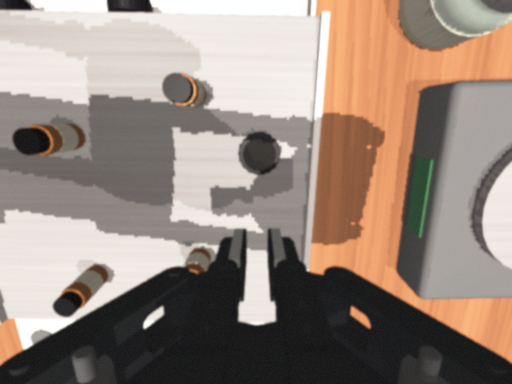

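View pics/n_top.png

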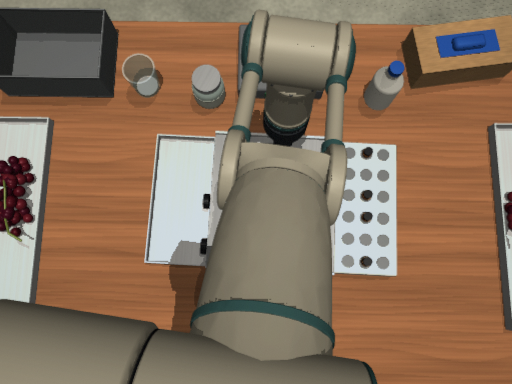

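Wrist view: cap3 at (260,152), ahead of the gap, with vial_a at (182,90) to its left. Top view: caps 1 and 2 in the tray at (204,246) and (206,201). Descending behind cap3.

arm_command([
  [1.2,[0.2,0,-1.5],0],
  [1.2,[0,0,-2],0],
  [1.2,[0,0,-1.7],0],
  [1.2,[0,0,-1.2],0],
  [1.2,[0,0,-0.6],0],
  [1.2,[0,0,0],0],
  [1.2,[0,0,0],0],
])

```text
clock: 15.95
position: [0.6361, -0.0164, 0.0662]
ee_rot: [-0.707, 0.707, -0.007, 0.008]
contact_force: [-0.1, 0.4, -0.2]
width: 0.0119
```

```bash
python3 look.py o wrist
```

```text
t 15.95 p [ 0.6361 -0.0164  0.0662] jaw [ 1.    -0.022  0.001] F [-0.12  0.43 -0.2 ] w 0.011911927218242978 q [-0.14  0.51  1.62 -0.    1.01 -0.11]
```

View pics/o_wrist.png

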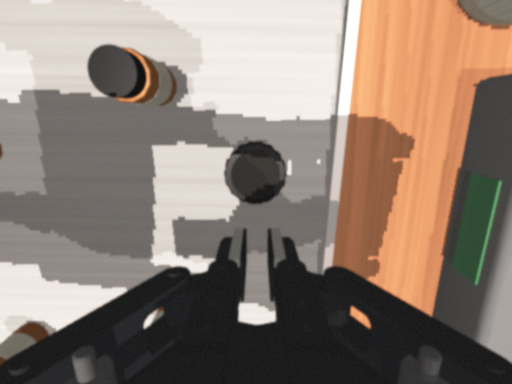

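Cap3 is at (256,172), centred ahead of the gap. Sweeping straight along.

arm_command([
  [1.2,[0,0.4,0],0],
  [1.2,[0,0.4,0],0],
  [1.2,[0,0.4,0],0],
  [1.2,[0,0.4,0],0],
  [1.2,[0,0.4,0],0],
  [1.2,[0,0.5,0],0],
  [1.2,[0,0.5,0],0],
  [1.2,[0,0.5,0],0],
  [1.2,[0,0.5,0],0],
  [1.2,[0,0.5,0],0],
  [1.2,[0,0.5,0],0],
  [1.2,[0,0.5,0],0],
])

```text
clock: 17.2
position: [0.6357, 0.0389, 0.0658]
ee_rot: [0.707, -0.707, 0.008, -0.008]
contact_force: [0.1, 0.5, 0.4]
width: 0.0119
```

```bash
python3 look.py p wrist
```

```text
t 17.2 p [0.6357 0.0389 0.0658] jaw [ 1.    -0.022  0.   ] F [0.09 0.48 0.41] w 0.01193883905341332 q [-0.05  0.51  1.62  0.    1.02 -0.03]
```

View pics/p_wrist.png

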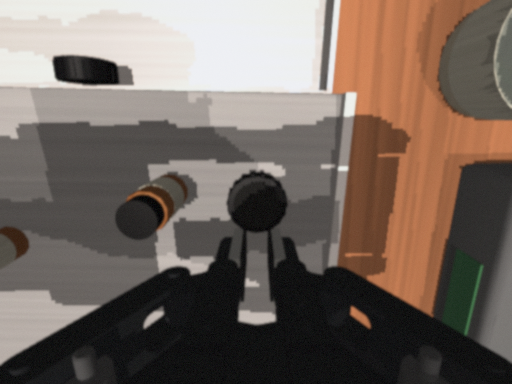

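Cap3 is cradled at (258,200) with vial_a at (150,205) well clear, and it is well inside the tray's side wall. On over the edge.

arm_command([
  [1.2,[0,0.5,0],0],
  [1.2,[0,0.5,0],0],
  [1.2,[0,0.5,0],0],
  [1.2,[0,0.5,0],0],
  [1.2,[0,0.5,0],0],
  [1.2,[0,0.5,0],0],
  [1.2,[0,0.5,0],0],
  [1.2,[0,0.5,0],0],
  [1.2,[0,0.5,0],0],
  [1.2,[0,0.6,0],0],
  [1.2,[0,0.6,0],0],
  [1.2,[0,0.6,0],0],
])

```text
clock: 18.45
position: [0.6357, 0.102, 0.0658]
ee_rot: [0.707, -0.707, 0.008, -0.008]
contact_force: [-0.4, 0.5, 0.3]
width: 0.0118
```

arm_command([
  [1.2,[0,0.6,0],0],
  [1.2,[0,0.6,0],0],
  [1.2,[0,0.6,0],0],
  [1.2,[0,0.6,0],0],
  [1.2,[0,0.6,0],0],
  [1.2,[0,0.6,0],0],
  [1.2,[0,0.5,0],0],
  [1.2,[0,0.4,0],0],
  [1.2,[0,0,0],0],
  [1.2,[0,0,0],0],
])

```text
clock: 19.45
position: [0.6357, 0.1465, 0.0658]
ee_rot: [-0.707, 0.707, -0.008, 0.008]
contact_force: [0.6, -0.5, 0.2]
width: 0.0124
```

```bash
python3 look.py q wrist scene
```

```text
t 19.45 p [0.6357 0.1465 0.0658] jaw [ 1.    -0.022  0.   ] F [ 0.6  -0.54  0.22] w 0.01238331511645809 q [ 0.12  0.53  1.58 -0.    1.03  0.14]
```

View pics/q_wrist.png

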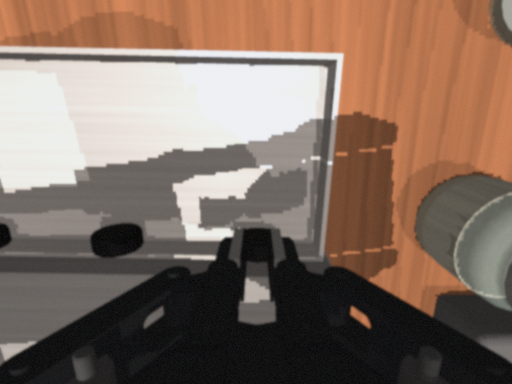

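View pics/q_scene.png

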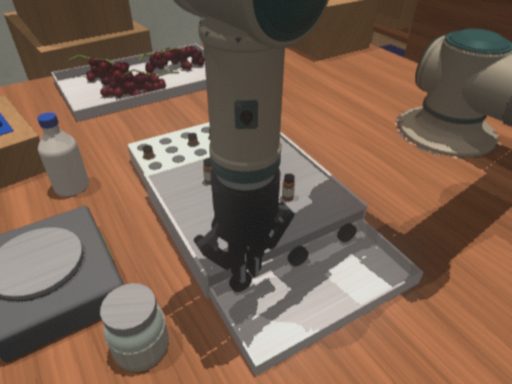

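Cap3 is over the edge at (240,281) in the scene view; caps 2 and 1 are at (298,256) and (346,232). Rising, retreating to the left, and checking with all views clear.

arm_command([
  [1.2,[0,0,1.5],0],
  [1.2,[0,0,3],0],
  [1.2,[0,0,4],0],
  [1.2,[0,0,4],0],
  [1.2,[-2,3,0],0],
  [1.2,[-3,3.5,0],0],
  [1.2,[-3,3.5,0],0],
  [1.2,[-3,3.5,0],0],
  [1.2,[-3,3.5,0],0],
  [1.2,[-3,3.5,0],0],
  [1.2,[-3,3.5,0],0],
  [1.2,[-3,3.5,0],0],
])

```text
clock: 20.75
position: [0.4045, 0.4224, 0.191]
ee_rot: [0.707, -0.707, 0.008, -0.008]
contact_force: [0.1, 0.6, -0.3]
width: 0.0121
```

arm_command([
  [1.2,[-3,3,0],0],
  [1.2,[-3,3,0],0],
  [1.2,[-2,3,0],0],
  [1.2,[-2,2,0],0],
  [1.2,[0,0,0],0],
  [1.2,[0,0,0],0],
])

```text
clock: 21.35
position: [0.3055, 0.5314, 0.1907]
ee_rot: [-0.707, 0.707, -0.007, 0.007]
contact_force: [0.2, -0.2, -0.2]
width: 0.012
```

```bash
python3 look.py r top scene
python3 - <<'E'
from h import *; import pickle
d=pickle.load(open("r.pkl","rb"))
for n in ("top","scene"):
    im=d[n]; P=cloud(im); ok=im["range_z"]>0
    for nm,m in (("dark tray",ok&(P[...,0]>.40)&(P[...,0]<.68)&(P[...,1]>.115)&(P[...,1]<.255)&(im["pixels"].max(2)<50)&(P[...,2]<.1)),("tall",ok&(P[...,0]>.41)&(P[...,0]<.66)&(P[...,1]>-.11)&(P[...,1]<.1)&(P[...,2]>.065)&(P[...,2]<.1))):
        N,l,s,c=cv2.connectedComponentsWithStats(m.astype(np.uint8))
        for i in range(1,N):
            if s[i][4]>25:
                q=P[l==i]; print(n,nm,c[i].round(1),s[i][4],"med",np.median(q,0).round(4),"lo",np.percentile(q,3,axis=0).round(3),"hi",np.percentile(q,97,axis=0).round(3))
E
```

```text
t 21.35 p [0.3055 0.5314 0.1907] jaw [ 1.    -0.021  0.   ] F [ 0.16 -0.2  -0.21] w 0.012004221518291695 q [ 0.94  0.37  1.51 -0.    1.26  0.96]
top dark tray [210.1 156.5] 66 med [0.6319 0.1292 0.0331] lo [0.62  0.125 0.024] hi [0.648 0.134 0.037]
top dark tray [206.5 200.4] 75 med [0.5374 0.1339 0.0317] lo [0.524 0.13  0.014] hi [0.552 0.139 0.039]
top dark tray [203.4 245.6] 74 med [0.4421 0.1369 0.0331] lo [0.428 0.132 0.025] hi [0.455 0.142 0.037]
top tall [236.5 172.7] 94 med [0.584  0.0693 0.0892] lo [0.577 0.061 0.069] hi [0.594 0.079 0.093]
top tall [303.4 176.7] 96 med [ 0.5779 -0.0661  0.0891] lo [ 0.571 -0.075  0.07 ] hi [ 0.588 -0.058  0.093]
top tall [249.7 220.2] 88 med [0.4877 0.0405 0.0899] lo [0.481 0.033 0.07 ] hi [0.497 0.05  0.094]
top tall [311.1 222.9] 96 med [ 0.4837 -0.08    0.0898] lo [ 0.476 -0.09   0.071] hi [ 0.493 -0.072  0.093]
scene dark tray [346.5 232.4] 148 med [0.4447 0.1447 0.0256] lo [0.432 0.137 0.014] hi [0.456 0.146 0.037]
scene dark tray [297.  255.7] 141 med [0.543  0.1425 0.0272] lo [0.528 0.134 0.015] hi [0.552 0.144 0.036]
scene dark tray [239.9 280.7] 295 med [0.6379 0.1368 0.0274] lo [0.625 0.128 0.011] hi [0.65  0.138 0.036]
scene tall [250.7 146.2] 166 med [ 0.4888 -0.0756  0.0815] lo [ 0.479 -0.087  0.066] hi [ 0.495 -0.071  0.092]
scene tall [208.2 166.4] 197 med [ 0.5827 -0.0603  0.081 ] lo [ 0.573 -0.072  0.066] hi [ 0.59  -0.056  0.092]
scene tall [288.4 182.6] 213 med [0.4934 0.0468 0.0816] lo [0.483 0.036 0.066] hi [0.499 0.052 0.092]
scene tall [246.9 214.1] 243 med [0.5896 0.0763 0.0825] lo [0.58  0.064 0.066] hi [0.596 0.081 0.092]
```

View pics/r_top.png

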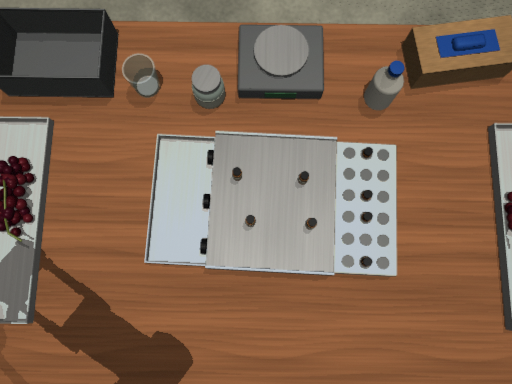

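View pics/r_scene.png

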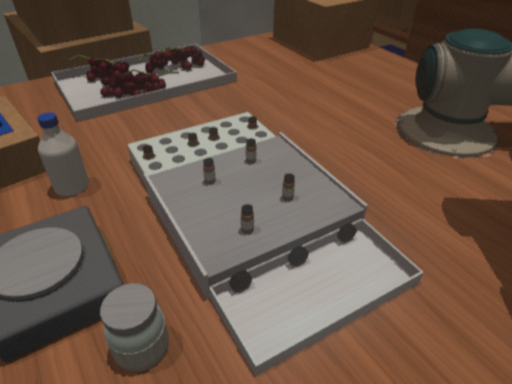

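Both views agree. The board is clear of caps, and all three stand on edge on the tray floor (tops at z ≈ 36 mm) at (210,156), (206,200) and (203,246) in the top view. The vials are upright, with each view's reading within 1 mm of its first measurement. Handing in.

```bash
python3 -c "
from rig import manip
print(manip.sign_off())"
```

```text
the job is handed in; nothing more can be done
None
```

All three caps are in the catch tray and the board is clear; I handed the job in at about 21.5 s of the 59 s allowed. I pushed each cap along its lane and over the +y end with nearly closed fingertips. The tips stayed about 6 mm above the board, so nothing was pinched, pressed down on or lifted.

- **Caps:** the last top and scene pictures show all three inside the tray, below the fingertips' path. They did not land flat. Each stands on its edge on the tray floor against the board-side wall, with its top at about z = 36 mm. They held still between the pictures, cap1 for about 14 s.
- **Vials:** all four stand upright. In both views their measured positions are within about 1 mm of the first pictures.
- **Forces:** the wrist readings I saw stayed below 2 N per axis.
- **Disagreement:** the top and scene cameras differed by 4–10 mm on absolute positions throughout. I therefore relied on the wrist camera when lining up behind each cap.

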